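Lock the drive shaft of a bench shaker

ROBOT

A 6-joint arm with a two-finger parallel gripper is mounted at the origin on the work surface. World frame = base frame: x ahead of the robot, y to its left, z up, the work surface at z = 0. Lengths are in m, angles in degrees, forces in N, time in s.
With the tool pointing down it reaches from about 0.375 to 0.9 m from the base axis. Payload 3.1 kg.
Tool frame: the origin (TCP) lies at the very end of the fingers, on their centre line; the grasp point (between the pads) lies 19 mm behind it; z points along the fingers, y is the line along which they close (so a half turn about z gives the same grasp; the last joint's range is limited). The gripper opens to 87 mm and grips with 3 to 60 N. Pads are 19 mm wide; open, the fingers measure 117 mm over their backs; the gripper's body (75 mm by 190 mm) begins 51 mm behind the grasp point.
Start: joints at [-10.227, 30.224, 82.088, -0, 67.689, -10.227], TCP at [0.625, 0, 0.223] pointing down, gripper open.
Joint ranges: [-176.69, 176.69], [-43.24, 126.21], [12.49, 139.97], [-82, 262], [0, 151.66], [-163.58, 163.58]. Speed limits (degrees/s): [159.86, 159.86, 180, 180, 180, 180].

INTERFACE

Orientations are given as [roll, pitch, yaw] about the fixed x, y, z axes, in that order (R = Rz(yaw) Ry(pitch) Rx(roll)).
In Python, from bench import telemetry, snapshot, ticket gives the robot as it stands. The module is installed in compiled form; this text tells all that it offers.
- The arm moves only by the tool apply_moves, never from a script. Its argument "targets" is a list of rows, each a list of 3 entries, a list of its own where there are three numbers: the turn, a rotation vector about the tool's x, y, z in degrees, then the shift along the tool's x, y, z in cm, then the opening, from 0 (shut) to 1 (fully open). In form: [[[wx, wy, wz], [x, y, z], gripper], ...]. A call has 1 to 20 rows; each row is the pose to reach, as a shift and turn from the pose commanded when the call began, along the tool's axes at that moment; what a row does not reach only later rows make up. A row lasts 1/10 s, in which the tool goes at most 50 mm and 8.59 degrees, less where a joint would pass 70% of its speed; a pose out of reach is approached as far as the arm can. A call with a gripper value outside its range is refused whole. The fingers move at their own pace and stop on an object; "force" is the grip in N (left out, the last holds). Time passes only in rows, so rows that repeat a pose let the fingers close. It gives the time, the measured TCP pose, the force, the opening and the grip force at its end, in the units of the state.
- telemetry.get_state(): the state, without advancing time (a new reading comes with each control period).
- snapshot(name): name is "scene" or "side" or "wrist"; returns a dict with "pixels" (420x560x3 uint8, blue, green, red), "intrinsics" (3x3 intrinsics, pixels), "k1" (the pictures are not rectified: a ray, as slopes to the right and down, at radius r is drawn at 1 + k1 r^2 times it, then the intrinsics apply), "rvec" (rotation vector, rad) and "tvec" (3), from world to camera coordinates, as OpenCV has them; the wrist camera has in their place "tool_from_camera" (4x4, takes a point from camera to tool coordinates, whose origin is the TCP and whose axes are the flange's). Camera axes: x right, y down, z forward; pixel columns grow to the right and rows downward; lengths in m; the calibration is good to about 2 mm. A picture is of the moment at which its call begins: read the wrist's pose just before it. There is no depth.
- ticket.close_job(): hands the job in; it is judged then, once.
The state is a dict: "time": time; "qpos": joint angles; "joint_vel": joint speeds; "joint_efforts": joint torques, N m; "ee_pos": TCP position; "eef_rot": TCP orientation; "ft_force": force on the tool from outside, world axes, zero at the start; "moment": the same for the moment, N m; "width": finger opening in m; "gripper_force": force on a finger pad.
Only numpy, scipy, OpenCV 4.12 (cv2) and the standard library are available. Lean on these libraries where they do the work, as an engineer would, in place of code of your own. Each camera call takes 0.05 s, during which the arm holds its last target. There are 200 camera calls.

TASK

Lock the shaft of the shaker drive unit, pushing with the fingertips only and never lifting the bar: turn the slotted metal disc by one of its red studs until its slot lines up with the yellow lock bar, and only then push the bar's upright end plate so that the bar slides through the slot and the keeper behind it, fully home, with the plate up against the two black guide blocks. Leave the rack, the tip box, the wash bottle and the brass nut where they are.

Things in the scene. Friction and masses are not known exactly. Their poses are not given: they have to be found in the camera images.
- drive_unit: White shaker drive unit, a box 320 x 160 x 60 mm fixed to the bench; place and heading vary. Origin: on the disc's spindle axis, at bench level. x: the way the bar is pushed; z up. Its flat top (deck, z = 60 mm) spans x -235 to 85, y -80 to 80 mm. The bar's channel runs along y = 0 between two low steel rails (8 mm high, 35 mm over both, x -210 to -90 mm).
- guide_stop (a point): On the deck at y = 0, in the plane of the rear faces of the two black guide blocks (drive-unit x = -86 mm), which stop the bar's end plate: this is home. The blocks stand either side of the bar, x -86 to -48 mm, 22 mm high, 43 mm over both. Axes as the drive unit.
- keeper (a point): On the deck under the middle of the keeper, a dark steel bridge beyond the disc (drive-unit x 47 to 59 mm, 44 mm wide, 22 mm high) with an opening 24 mm wide and 18 mm high for the bar's nose. Axes as the drive unit.
- disc_slot (a point): Centre of the disc's top face, 78 mm above the bench. Aluminium disc, diameter 84, 18 mm thick, flat on the deck; turns either way without end about the upright axis; light friction (0.05 N m) holds it where it is left. Site x lies along the slot: 24 mm wide, right across the disc, open above, down to the deck. Lined up when point x is parallel to the drive unit's x, either way round.
- stud (a point): Centre of the top of one of the disc's two red studs, at disc_slot y = +32 mm; its twin is at y = -32 mm, so the studs stand square to the slot. Each is an upright pin of 12 mm diameter rising 28 mm above the disc's top, to 106 mm above the bench.
- lock_disc (a joint): Angle of the disc relative to the drive unit, rad, growing anticlockwise seen from above. Lined up at 0 and equally at pi; it starts between 0.45 and 2.69.
- lock_bar: Yellow steel bar, 0.35 kg, loose, lying flat on the deck in its channel. Origin: underside, in the plane of the end plate's front face; x towards the nose, z up. 16 mm wide, 14 mm high; nose end at x = 150 mm, tapered over 10 mm. Starts with its origin at drive-unit x -216 to -200 mm; home at -86 mm. Slides with 1 to 4 N; runs against the disc if that is not lined up.
- push_face (a point): Centre of the rear face of the bar's upright end plate, 22 mm above the deck: push here. The plate is 8 mm thick, 36 mm wide and reaches from 10 to 34 mm above the deck, so a fingertip must stay above the 8 mm rails. Axes as the bar.
- thumb_nut: Bystander: loose brass thumb nut, 22 mm in diameter and 22 mm high, standing on the deck beside the channel. Origin: centre of its underside.
- tube_rack: Bystander: pink tube rack, 125 x 85 x 45 mm, with a few caps standing 8 mm higher. Origin: centre of its underside.
- tip_box: Bystander: orange pipette-tip box with a pale lid, 117 x 82 x 57 mm. Origin: centre of its underside.
- wash_bottle: Bystander: wash bottle with a red cap, 64 mm in diameter, 130 mm high, thin spout to 180 mm. Origin: centre of its underside.
Mind the look-alikes: they are no part of the job. Of the things that look like the lock_bar, the middle-sized one is meant.

How it is judged (in metres and radians):
On the way, in this order (a step that is already met when the one before it is completed fails the run):
1. the slot is lined up with the bar (within 0.16 rad) while the bar is still clear of the disc (angle between the x axis of disc_slot and the x axis of drive_unit, either way round below 0.16 rad and x of lock_bar in the frame of drive_unit below -0.185 m), for 0.2 s.
2. the bar is pushed through slot and keeper, its end plate against the guide blocks (x of lock_bar in the frame of drive_unit between -0.0895 and -0.082 m and z of lock_bar in the frame of drive_unit below 0.064 m and y of lock_bar in the frame of drive_unit between -0.004 and 0.004 m), for 0.2 s.
At the end, for the whole second after the job is handed in: The bar lies flat and at rest through the slot and the keeper, its end plate within 3.5 mm of the guide blocks, the disc's slot within 0.15 rad of the bar's direction (all of step 2 and angle between the x axis of disc_slot and the x axis of drive_unit, either way round below 0.15 rad and linear speed of lock_bar below 0.01 m/s and angle between lock_bar's own z axis and vertical below 0.06 rad); the robot touches nothing.
It fails at once if the bar is lifted (any end tipped or raised by more than about 10 mm) (z of lock_bar in the frame of drive_unit above 0.07 m or angle between lock_bar's own z axis and vertical above 0.12 rad).
It fails at once if the pink tube rack is moved by more than 20 mm or tipped (distance of tube_rack from where it was at the start of the episode above 0.02 m or angle between tube_rack's own z axis and vertical above 0.35 rad).
It fails at once if the orange tip box is moved by more than 20 mm or tipped (distance of tip_box from where it was at the start of the episode above 0.02 m or angle between tip_box's own z axis and vertical above 0.35 rad).
It fails at once if the wash bottle is moved by more than 20 mm or tipped (distance of wash_bottle from where it was at the start of the episode above 0.02 m or angle between wash_bottle's own z axis and vertical above 0.35 rad).
It fails at once if the brass thumb nut is moved by more than 20 mm or tipped (distance of thumb_nut from where it was at the start of the episode above 0.02 m or angle between thumb_nut's own z axis and vertical above 0.35 rad).
It also fails if it takes over 58 s, if anything falls off the work surface, if the arm or the gripper's body presses on something with over 40 N, if the wrist force passes 120 N, or if a joint passes its speed limit or range.

## Working session

There is one attempt and no reset: what is moved stays moved. The work goes in short steps, Python scripts to look and compute and a tool call to move; the robot and the scene stay as the last step left them, time stands still between calls to the robot, and variables do not carry over. Pictures are saved under pics/ and viewed, at most 10 in all, crops included, and the job is handed in when it is done.

Besides the shell and the picture viewer there is one more tool, called as a command line: name --argument value ..., lists and objects as JSON in quotes. apply_moves: Moves the arm, as the interface text tells. Its arguments: {"type":"object","properties":{"targets":{"type":"array"},"force":{"type":"number"}},"required":["targets"]}

```bash
mkdir -p pics
python3 - <<'E'
from bench import telemetry, snapshot
import cv2,json,pickle
print(telemetry.get_state())
d={}
for n in ("scene","side","wrist"):
    s=snapshot(n); d[n]=s; cv2.imwrite(f"pics/{n}0.png",s["pixels"])
    print(n,{k:v for k,v in s.items() if k!="pixels"})
pickle.dump(d,open("s0.pkl","wb"))
E
```

```text
{'time': 0.0, 'qpos': array([-1.02265354e+01,  3.02787932e+01,  8.21544633e+01, -7.25528612e-04,
        6.76888008e+01, -1.02268310e+01]), 'joint_vel': array([ 0.01344232,  0.04639427, -0.10655765, -0.12453764, -0.06762759,
       -0.16245571]), 'joint_efforts': array([-5.45745443e-04, -4.40045428e+01, -1.76593530e+01,  6.32597599e-02,
        5.83207863e-02, -1.53719384e-04]), 'ee_pos': array([6.24286861e-01, 1.62786824e-04, 2.21584155e-01]), 'eef_rot': array([-1.79879763e+02, -2.10107438e-02,  9.00005497e+01]), 'ft_force': array([ 0.24405299, -0.2932985 , -0.15491431]), 'moment': array([-0.01034977,  0.02524632,  0.00862714]), 'gripper_force': 0.0, 'width': 0.0870300165329341}
scene {'intrinsics': array([[537.48970807,   0.        , 276.27938398],
       [  0.        , 537.48970807, 203.71559725],
       [  0.        ,   0.        ,   1.        ]]), 'k1': -0.007838905225991188, 'rvec': array([ 2.41059862,  0.81832707, -0.27488108]), 'tvec': array([-0.49466369, -0.26041678,  1.68770308])}
side {'intrinsics': array([[521.11542067,   0.        , 270.88486431],
       [  0.        , 521.11542067, 204.31291379],
       [  0.        ,   0.        ,   1.        ]]), 'k1': -0.11045348243239136, 'rvec': array([ 2.27796516, -0.15855202,  0.09128186]), 'tvec': array([-0.60106108,  0.11383184,  1.38042395])}
wrist {'intrinsics': array([[367.80035461,   0.        , 272.75837279],
       [  0.        , 367.80035461, 207.79696944],
       [  0.        ,   0.        ,   1.        ]]), 'k1': -0.02345305751889567, 'tool_from_camera': array([[ 1.64706620e-04, -9.53923012e-01, -3.00051428e-01,
         8.20580646e-02],
       [ 9.99999982e-01,  1.28248549e-04,  1.41200378e-04,
        -2.09208816e-04],
       [-9.62131291e-05, -3.00051446e-01,  9.53923016e-01,
        -1.61233875e-01],
       [ 0.00000000e+00,  0.00000000e+00,  0.00000000e+00,
         1.00000000e+00]])}
```

View pics/scene0.png

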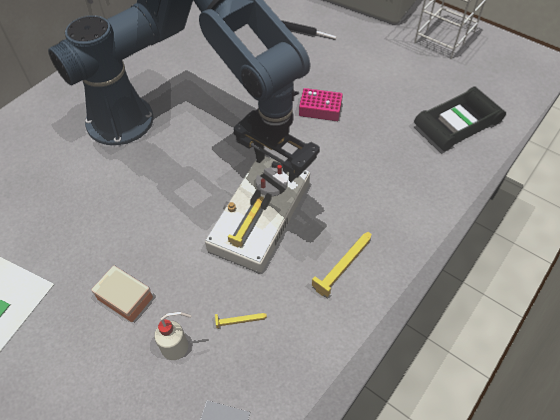

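View pics/side0.png

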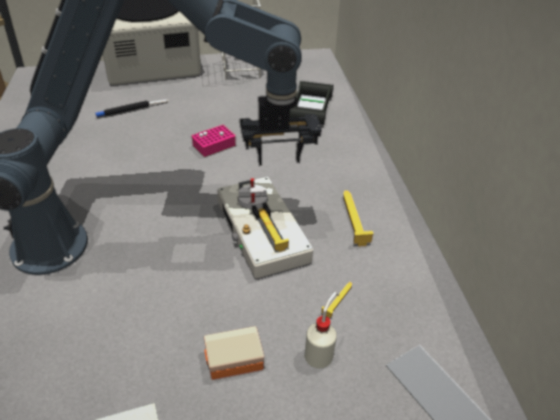

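View pics/wrist0.png

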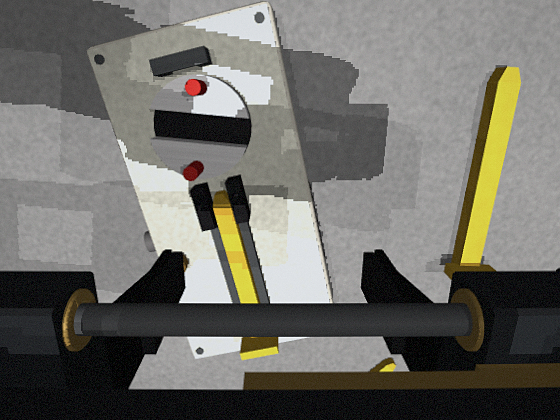

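The wrist view shows the deck corners at about (88,49), (271,2) and (194,357), and the stud tops at about (194,88) and (190,174). The slot runs roughly across the view and the plate is near (259,350). The brass nut is left of the channel, as the scene view at (231,206) shows. Next I fit the poses to these points.

```bash
cat > h.py <<'E'
import numpy as np,cv2
from scipy.spatial.transform import Rotation as R
def wproj(s,pos,rpy,P):
    T=np.eye(4);T[:3,:3]=R.from_euler('xyz',rpy,degrees=True).as_matrix();T[:3,3]=pos
    C=np.linalg.inv(T@s["tool_from_camera"]);return proj(s,C[:3,:3],C[:3,3],P)
def sproj(s,P): return proj(s,cv2.Rodrigues(s["rvec"])[0],s["tvec"],P)
def proj(s,Rm,t,P):
    p=np.atleast_2d(P)@Rm.T+t;q=p[:,:2]/p[:,2:];r=(q**2).sum(1,keepdims=True)
    return (q*(1+s["k1"]*r))@s["intrinsics"][:2,:2].T+s["intrinsics"][:2,2]
def du(f,P):  # drive frame (x,y,yaw) -> world
    P=np.atleast_2d(P).astype(float);c,s_=np.cos(f[2]),np.sin(f[2])
    return np.c_[f[0]+c*P[:,0]-s_*P[:,1],f[1]+s_*P[:,0]+c*P[:,1],P[:,2]]
def studs(a,z=.106):
    d=np.array([-np.sin(a),np.cos(a)])*.032
    return np.array([[*d,z],[*-d,z]])
E
cat > fit.py <<'E'
import pickle,numpy as np,cv2
from h import *
from scipy.optimize import least_squares
d=pickle.load(open("s0.pkl","rb"));s=d["wrist"]
pos=[.624287,.000163,.221584];rpy=[-179.88,-.021,90]
# wrist: corners, then studs
C=np.array([[.085,.08,.06],[.085,-.08,.06],[-.235,.08,.06]]);Cp=np.array([[88,49],[271,2],[194,357]])
Sp=np.array([[194,88],[190,174]])
def res(v):
    return np.r_[(wproj(s,pos,rpy,du(v,C))-Cp).ravel(),(wproj(s,pos,rpy,du(v,studs(v[3])))-Sp).ravel()]
best=min((least_squares(res,[.6,.1,y,a]) for y in (1.4,1.8) for a in (.7,1.5,2.3,-1.5)),key=lambda r:r.cost)
v=best.x;print(v,np.degrees(v[2:]),best.fun.round(1))
bar=[-.208,0]
def draw(im,pf,k):
    im=cv2.resize(im,None,fx=k,fy=k)
    def poly(P,c): cv2.polylines(im,[(pf(du(v,P))*k).round().astype(int)],True,c,1)
    poly([[.085,.08,.06],[.085,-.08,.06],[-.235,-.08,.06],[-.235,.08,.06]],(0,255,0))
    for x0,x1,w,z in((-.086,-.048,.0215,.082),(.047,.059,.022,.082),(-.21,-.09,.0175,.068)):
        poly([[x0,w,z],[x1,w,z],[x1,-w,z],[x0,-w,z]],(255,0,255))
    t=np.linspace(0,6.28,40);poly(np.c_[.042*np.cos(t),.042*np.sin(t),0*t+.078],(255,255,0))
    for q in studs(v[3]): poly(np.c_[q[0]+.006*np.cos(t),q[1]+.006*np.sin(t),0*t+.106],(255,0,0))
    for x in(-.216,-.2): poly([[x-.008,.018,.094],[x-.008,-.018,.094],[x,-.018,.094],[x,.018,.094]],(0,128,255))
    return im
a=draw(s["pixels"],lambda P:wproj(s,pos,rpy,P),2)[:760,150:750]
b=draw(d["scene"]["pixels"],lambda P:sproj(d["scene"],P),4)[600:1100,780:1300]
cv2.imwrite("pics/ovw.png",cv2.resize(a,None,fx=.78,fy=.78));cv2.imwrite("pics/ovs.png",b)
E
python3 fit.py
```

```text
[0.56493861 0.05289232 1.79204912 4.38287615] [102.67685111 251.12030545] [-5.4 -1.8  2.5 -3.9 -1.1  6.7  1.6  0.9  1.6  1.6]
```

View pics/ovw.png

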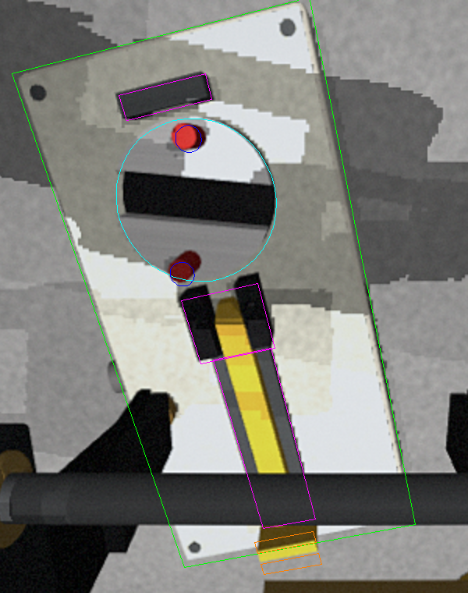

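View pics/ovs.png

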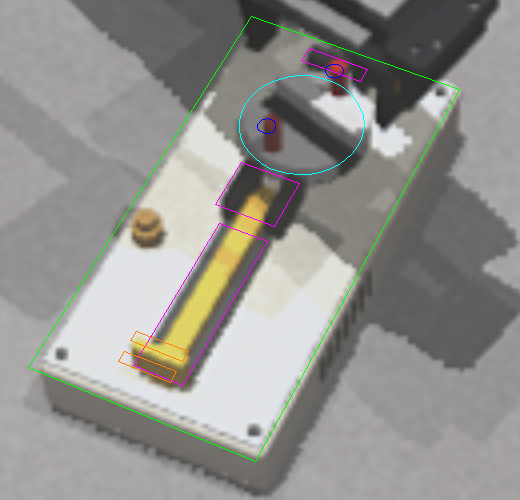

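The fit matches the keeper, guide blocks, rails and studs in the wrist view. The drive yaw is 102.7°, the spindle is at (0.565, 0.053) and the disc angle is about 71°. I will bracket the near stud with the fingers and turn the disc clockwise by 71°. First I move above the stud and check.

apply_moves --targets '[[[0,0,3],[1,-3,3],0.35],[[0,0,6],[2,-6.3,6],0.35],[[0,0,6.2],[2.1,-6.3,9],0.35],[[0,0,6.2],[2.1,-6.3,9.7],0.35],[[0,0,6.2],[2.1,-6.3,9.7],0.35],[[0,0,6.2],[2.1,-6.3,9.7],0.35]]'

```text
time: 0.75
ee_pos: [0.564, 0.0206, 0.1266]
eef_rot: [179.8, 0.0, 83.8]
ft_force: [0.1, 0.5, 1.0]
width: 0.0471
gripper_force: 0.0
```

Run:
```python
from bench import telemetry, snapshot
import cv2
from h import *
st=telemetry.get_state();s=snapshot("wrist");im=s["pixels"].copy()
v=[.56494,.05289,1.79205,4.38288]
t=np.linspace(0,6.28,40)
for q in studs(v[3]):
    p=wproj(s,st["ee_pos"],st["eef_rot"],du(v,np.c_[q[0]+.006*np.cos(t),q[1]+.006*np.sin(t),0*t+.106]))
    cv2.polylines(im,[p.round().astype(int)],True,(255,255,0),1)
p=wproj(s,st["ee_pos"],st["eef_rot"],[st["ee_pos"]])[0].round().astype(int);cv2.circle(im,tuple(p),3,(0,255,0),-1)
cv2.imwrite("pics/w1.png",im);print(st["ee_pos"],st["eef_rot"],st["width"],st["time"])
```

```text
[0.5639829  0.02056778 0.12659095] [1.79820446e+02 8.49862269e-03 8.37922262e+01] 0.04705500408505653 0.75
```

View pics/w1.png

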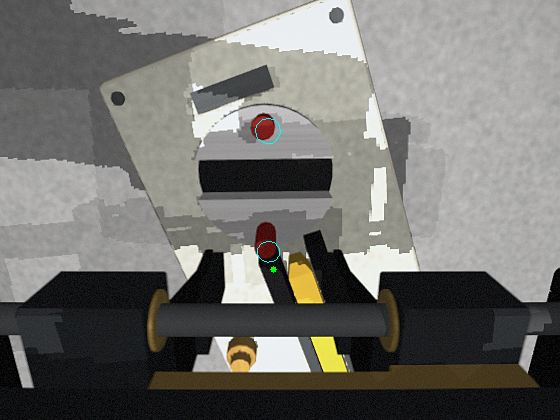

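The view shows the near stud's top at about (268,254), within about 2 mm of the prediction and between the open fingers. The slot is level in the image, so it lies along tool y. I go down and close on the stud.

apply_moves --targets '[[[0,0,0],[0,0,1.5],0.35],[[0,0,0],[0,-0.1,3],0.35],[[0,0,0],[0,-0.1,3.6],0.35],[[0,0,0],[0,-0.1,3.6],0.35],[[0,0,0],[0,-0.1,3.6],0],[[0,0,0],[0,-0.1,3.6],0],[[0,0,0],[0,-0.1,3.6],0],[[0,0,0],[0,-0.1,3.6],0],[[0,0,0],[0,-0.1,3.6],0],[[0,0,0],[0,-0.1,3.6],0]]' --force 5

```text
time: 1.8
ee_pos: [0.5609, 0.021, 0.0901]
eef_rot: [180.0, 0.0, 83.8]
ft_force: [-2.4, -0.1, 5.3]
width: 0.0116
gripper_force: 5.0
```

Run:
```python
from bench import telemetry
import numpy as np
s=telemetry.get_state();print(s["ee_pos"],s["eef_rot"],s["width"],s["gripper_force"],s["ft_force"])
# arc in tool axes: stud radial is tool -x, spindle at tool +x 3.2cm
for a in range(6,73,6):
    t=np.radians(a); # turn +z tool by a about spindle at (3.2,0)
    print(a,(3.2-3.2*np.cos(t)).round(2),(-3.2*np.sin(t)).round(2))
```

```text
[0.56092974 0.02104719 0.09009557] [1.79992206e+02 1.26092077e-02 8.38074819e+01] 0.011581185883327239 5.000164434313774 [-2.35392982 -0.07359272  5.33167538]
6 0.02 -0.33
12 0.07 -0.67
18 0.16 -0.99
24 0.28 -1.3
30 0.43 -1.6
36 0.61 -1.88
42 0.82 -2.14
48 1.06 -2.38
54 1.32 -2.59
60 1.6 -2.77
66 1.9 -2.92
72 2.21 -3.04
```

The stud is held, with the opening at 11.6 mm. Now I turn the disc 71° along the arc.

apply_moves --targets '[[[0,0,6],[0.02,-0.33,0],0],[[0,0,12],[0.07,-0.67,0],0],[[0,0,18],[0.16,-0.99,0],0],[[0,0,24],[0.28,-1.3,0],0],[[0,0,30],[0.43,-1.6,0],0],[[0,0,36],[0.61,-1.88,0],0],[[0,0,42],[0.82,-2.14,0],0],[[0,0,48],[1.06,-2.38,0],0],[[0,0,54],[1.32,-2.59,0],0],[[0,0,60],[1.6,-2.77,0],0],[[0,0,66],[1.9,-2.92,0],0],[[0,0,70.5],[2.13,-3.02,0],0],[[0,0,70.5],[2.13,-3.02,0],0],[[0,0,70.5],[2.13,-3.02,0],0]]'

```text
time: 3.2
ee_pos: [0.5316, 0.0451, 0.0897]
eef_rot: [-180.0, 0.2, 13.3]
ft_force: [-4.2, -1.9, 5.2]
width: 0.0118
gripper_force: 5.0
```

apply_moves --targets '[[[0,0,0],[0,0,0],0.3],[[0,0,0],[0,0,0],0.3],[[0,0,0],[0,0,0],0.3],[[0,0,0],[0,0,-2],0.3],[[0,0,0],[0,0,-5],0.3],[[0,0,-8],[0,0,-9],0.3],[[0,0,-16],[0,0,-12],0],[[0,0,-24],[0,0,-12],0],[[0,0,-32],[0,0,-12],0],[[0,0,-40],[0,0,-12],0],[[0,0,-48],[0,0,-12],0],[[0,0,-56],[0,0,-12],0],[[0,0,-64],[0,0,-12],0],[[0,0,-72],[0,0,-12],0],[[0,0,-80],[0,0,-12],0],[[0,0,-88],[0,0,-12],0],[[0,0,-90],[0,0,-12],0],[[0,0,-90],[0,0,-12],0]]'

```text
time: 5.0
ee_pos: [0.5334, 0.0457, 0.2094]
eef_rot: [180.0, -0.0, 103.3]
ft_force: [0.2, 0.1, -0.7]
width: 0.0009
gripper_force: 0.0
```

Run:
```python
from bench import telemetry, snapshot
import cv2,pickle
st=telemetry.get_state();s=snapshot("wrist")
pickle.dump((st,s),open("s2.pkl","wb"))
cv2.imwrite("pics/w2.png",cv2.resize(s["pixels"],None,fx=1.4,fy=1.4));print(st["ee_pos"],st["eef_rot"],st["width"],st["time"])
```

```text
[0.53338813 0.04570074 0.20938496] [ 1.79989916e+02 -8.14276590e-03  1.03291380e+02] 0.0008588060254714408 5.0
```

View pics/w2.png

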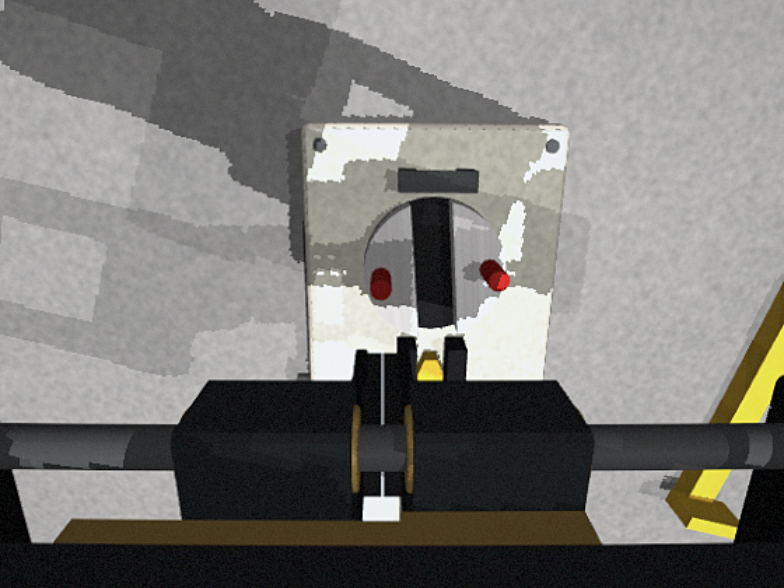

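The disc has turned: the slot runs from (431,199) to (436,328) and the bar nose is at (430,365), still clear of the disc. I check the residual angle numerically.

```bash
cat >> h.py <<'E'
def back(s,pos,rpy,px,z):
    from scipy.optimize import least_squares
    return np.array([[*least_squares(lambda w:wproj(s,pos,rpy,[[*w,zz]])[0]-p,pos[:2]).x,zz] for p,zz in zip(px,np.broadcast_to(z,len(px)))])
E
python3 - <<'E'
import pickle
from h import *
st,s=pickle.load(open("s2.pkl","rb"))
px=np.array([[411,201],[417,328],[452,200],[455,328],[305,125],[568,127],[311,378],[546,378],[398,170],[478,170],[501,282]])/1.4
z=[.078]*4+[.06]*4+[.082]*2+[.106]
W=back(s,st["ee_pos"],st["eef_rot"],px,z)
ang=lambda i,j:np.degrees(np.arctan2(*(W[j]-W[i])[1::-1]))%180
print(W.round(4));print("slot",ang(1,0),ang(3,2),"deck front-90",ang(4,5)-90+0,"sides",ang(6,4),ang(7,5),"keeper",ang(8,9)-90)
c=(W[0]+W[1]+W[2]+W[3])/4;print("disc c",c, "twin stud dir",np.degrees(np.arctan2(*(W[10]-c)[1::-1])))
E
```

```text
[[ 0.5391  0.0916  0.078 ]
 [ 0.5616  0.0179  0.078 ]
 [ 0.5615  0.0975  0.078 ]
 [ 0.5842  0.0232  0.078 ]
 [ 0.4705  0.1178  0.06  ]
 [ 0.6185  0.1518  0.06  ]
 [ 0.5046 -0.0398  0.06  ]
 [ 0.6578 -0.0037  0.06  ]
 [ 0.5277  0.1068  0.082 ]
 [ 0.5704  0.117   0.082 ]
 [ 0.5944  0.0641  0.106 ]]
slot 106.98466370035405 106.97286496877824 deck front-90 -77.0268337372339 sides 102.18860342648115 104.17380113321845 keeper -76.63181013830884
disc c [0.56162527 0.05754017 0.078     ] twin stud dir 11.39500057615598
```

The slot is 3.9° (0.07 rad) from the drive axis, which is within tolerance and within the bar's clearance. Now I move behind the end plate with the fingers shut and go down.

apply_moves --targets '[[[0,0,0],[-4.5,0.5,0],0],[[0,0,0],[-9,1,0],0],[[0,0,0],[-13.5,1.5,0],0],[[0,0,0],[-18,2,0],0],[[0,0,0],[-22.5,2.5,0],0],[[0,0,0],[-25.2,3,0],0],[[0,0,0],[-25.2,3,3],0],[[0,0,0],[-25.2,3,6],0],[[0,0,0],[-25.2,3,9],0],[[0,0,0],[-25.2,3,11],0],[[0,0,0],[-25.2,3,11],0],[[0,0,0],[-25.2,3,11],0]]'

```text
time: 6.25
ee_pos: [0.6206, -0.1928, 0.0995]
eef_rot: [-180.0, -0.0, 103.3]
ft_force: [-0.1, 0.1, 0.4]
width: 0.001
gripper_force: 0.0
```

Run:
```python
from bench import telemetry, snapshot
import cv2
from h import *
st=telemetry.get_state();print(st["ee_pos"],st["eef_rot"])
s=snapshot("side");w=snapshot("wrist")["pixels"]
p=sproj(s,[st["ee_pos"]])[0];print(p)
a=s["pixels"][150:290,180:340];a=cv2.resize(a,(480,420))
cv2.imwrite("pics/c3.png",np.hstack([a,w[:, 130:430]]))
```

```text
[ 0.62063708 -0.19280371  0.09952354] [-1.79993371e+02 -1.06358439e-02  1.03273712e+02]
[288.54577879 250.70575242]
```

View pics/c3.png

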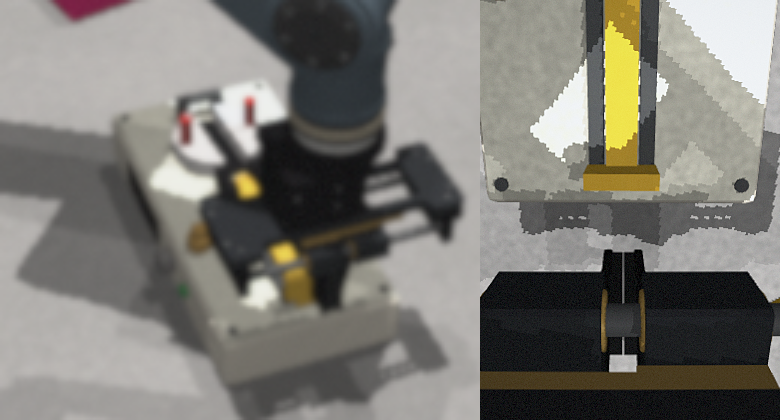

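The plate centre (column 621) lines up with the shut fingers (column 623), and they are still clear behind it. I lower to 75 mm and push in stages.

apply_moves --targets '[[[0,0,0],[0,0,1.2],0],[[0,0,0],[0,0,2.4],0],[[0,0,0],[0,0,2.4],0],[[0,0,0],[1,0,2.4],0],[[0,0,0],[1.8,0,2.4],0],[[0,0,0],[2.6,0,2.4],0],[[0,0,0],[3.4,0,2.4],0],[[0,0,0],[4.2,0,2.4],0],[[0,0,0],[5,0,2.4],0],[[0,0,0],[5.5,0,2.4],0],[[0,0,0],[6,0,2.4],0],[[0,0,0],[6.5,0,2.4],0],[[0,0,0],[7,0,2.4],0],[[0,0,0],[7,0,2.4],0]]'

```text
time: 7.75
ee_pos: [0.6042, -0.1238, 0.0757]
eef_rot: [180.0, -0.0, 103.3]
ft_force: [0.4, -1.0, 1.3]
width: 0.0008
gripper_force: 0.4
```

apply_moves --targets '[[[0,0,0],[0.5,0,0],0],[[0,0,0],[1,0,0],0],[[0,0,0],[1.5,0,0],0],[[0,0,0],[2,0,0],0],[[0,0,0],[2.5,0,0],0],[[0,0,0],[3,0,0],0],[[0,0,0],[3.5,0,0],0],[[0,0,0],[4,0,0],0],[[0,0,0],[4.5,0,0],0],[[0,0,0],[4.5,0,0],0]]'

```text
time: 8.75
ee_pos: [0.5934, -0.0796, 0.0754]
eef_rot: [-180.0, -0.1, 103.3]
ft_force: [0.2, 0.2, 0.2]
width: 0.0007
gripper_force: 0.4
```

apply_moves --targets '[[[0,0,0],[0.4,0,0],0],[[0,0,0],[0.8,0,0],0],[[0,0,0],[1.2,0,0],0],[[0,0,0],[1.6,0,0],0],[[0,0,0],[2,0,0],0],[[0,0,0],[2.4,0,0],0]]'

```text
time: 9.35
ee_pos: [0.5881, -0.057, 0.0754]
eef_rot: [-180.0, -0.0, 103.3]
ft_force: [0.3, -2.3, -0.3]
width: 0.0005
gripper_force: 1.0
```

Run:
```python
from bench import telemetry, snapshot
import cv2,numpy as np
st=telemetry.get_state();print(st["ee_pos"],st["ft_force"])
w=snapshot("wrist")["pixels"];s=snapshot("scene")["pixels"][130:270,190:330]
cv2.imwrite("pics/c4.png",np.hstack([cv2.resize(s,(420,420)),w[:,100:470]]))
```

```text
[ 0.58810192 -0.05698335  0.07535925] [ 0.29006054 -2.27283835 -0.34812971]
```

View pics/c4.png

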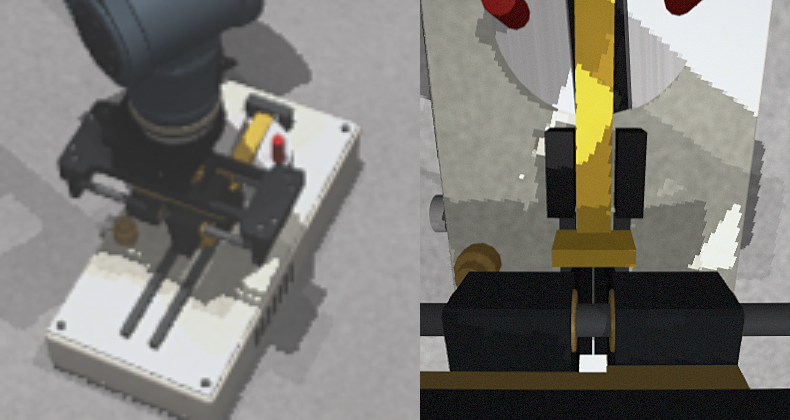

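The bar is through the slot (wrist view: bar at column 595, slot around it) and has reached the keeper. The plate at (594,247) is about 1 cm short of the blocks, whose rear is at row 217. I push on gently and watch the force.

apply_moves --targets '[[[0,0,0],[0.2,0,0],0],[[0,0,0],[0.4,0,0],0],[[0,0,0],[0.6,0,0],0],[[0,0,0],[0.8,0,0],0]]'

```text
time: 9.85
ee_pos: [0.5864, -0.0495, 0.0754]
eef_rot: [-180.0, -0.0, 103.3]
ft_force: [0.1, -1.0, -1.2]
width: 0.0005
gripper_force: 0.7
```

apply_moves --targets '[[[0,0,0],[0.2,0,0],0],[[0,0,0],[0.3,0,0],0]]'

```text
time: 10.05
ee_pos: [0.586, -0.0475, 0.0755]
eef_rot: [-180.0, 0.1, 103.4]
ft_force: [0.2, -5.9, -1.4]
width: 0.0003
gripper_force: 2.9
```

apply_moves --targets '[[[0,0,0],[0.2,0,0],0],[[0,0,0],[0.3,0,0],0]]'

```text
time: 10.25
ee_pos: [0.586, -0.0473, 0.0756]
eef_rot: [180.0, 0.4, 103.4]
ft_force: [-0.7, -13.3, -3.0]
width: 0.0008
gripper_force: 6.6
```

Contact is firm: 13 N with no further travel, at the predicted home position. I back off, rise and check.

apply_moves --targets '[[[0,0,0],[0.1,0,0],0],[[0,0,0],[0.1,0,0],0],[[0,0,0],[-1,0,0],0],[[0,0,0],[-2.5,0,0],0],[[0,0,0],[-4,0,-1],0],[[0,0,0],[-5,0,-5],0],[[0,0,0],[-5,0,-9],0],[[0,0,0],[-5,0,-12],0],[[0,0,0],[-5,0,-12],0],[[0,0,0],[-5,0,-12],0]]'

```text
time: 11.25
ee_pos: [0.5971, -0.093, 0.1969]
eef_rot: [179.9, 0.1, 103.3]
ft_force: [-0.9, 0.5, 0.2]
width: 0.0004
gripper_force: 0.0
```

Run:
```python
from bench import telemetry, snapshot
import cv2
st=telemetry.get_state();print(st["ee_pos"],st["ft_force"],st["time"])
w=snapshot("wrist")["pixels"];cv2.imwrite("pics/c5.png",cv2.resize(w[:300,140:420],None,fx=2,fy=2))
```

```text
[ 0.59714805 -0.09299209  0.19686368] [-0.87964909  0.47182422  0.15058195] 11.25
```

View pics/c5.png

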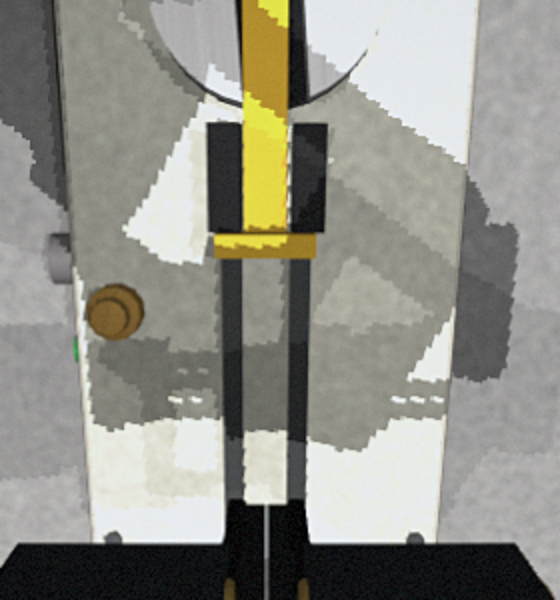

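The plate (row 234) sits against the rear of both guide blocks. The bar runs straight through the slot, the nut is still standing, and the arm is clear of everything.

```bash
python3 -c "
from bench import ticket
print(ticket.close_job())"
```

```text
the job is handed in; nothing more can be done
None
```

The disc slot is lined up with the bar, the bar is pushed fully home against both guide blocks, and the job is handed in; to turn the disc I gripped one red stud between the fingertips rather than only pushing it, and no verdict was returned.

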